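Weigh out three tea balls from the tilting cup

ROBOT

A 7-joint arm with a two-finger parallel gripper is mounted at the origin on the work surface. World frame = base frame: x ahead of the robot, y to its left, z up, the work surface at z = 0. Lengths are in m, angles in rad, forces in N, time in s.
With the tool pointing down it reaches from about 0.4 to 0.85 m from the base axis. Payload 10.4 kg.
Tool frame: the origin (TCP) lies at the very end of the fingers, on their centre line; the grasp point (between the pads) lies 19 mm behind it; z points along the fingers, y is the line along which they close (so a half turn about z gives the same grasp; the last joint's range is limited). The gripper opens to 85 mm and grips with 20 to 120 N. Pads are 22 mm wide; open, the fingers measure 114 mm over their backs; the gripper's body (76 mm by 85 mm) begins 54 mm behind the grasp point. The pads swing forward as they close: fully open they stand 13 mm farther back than shut.
Start: joints at [-1.232, 0.332, -0.065, 1.46, 0.022, 1.35, -0.088], TCP at [0.221, 0.585, 0.191] pointing down, gripper open.
Joint ranges: [-2.6, 2.6], [-0.5, 2.12], [-1.47, 1.34], [0.16, 2.42], [-1.27, 4.41], [0.06, 2.06], [-2.6, 2.6]. Speed limits (rad/s): [2.22, 2.22, 2.79, 2.79, 3.14, 3.14, 3.14].

INTERFACE

Orientations are given as a unit quaternion [x, y, z, w].
In Python, from workcell import * gives the robot as it stands.
- The arm moves only by the tool step_arm, never from a script. Its argument "commands" is one flat list of numbers, 7 for each row, row after row: the finger opening in mm, from 0 to 85.4, then the shift along the world's x, y, z as a fraction of full scale, then the turn, a rotation vector about the world's x, y, z as a fraction of full scale. A call has exactly 10 rows; each row is the pose to reach, as a shift and turn from the pose commanded when the call began, turning the shorter way round; what a row does not reach only later rows make up. Full scale, the value 1, is 0.6 m for a shift and pi rad for a turn. A row lasts 1/8 s, in which the tool goes at most 62.5 mm and 10.7 degrees, less where a joint would pass 70% of its speed; a pose out of reach is approached as far as the arm can. A call with a number of a shift or a turn outside -1 to 1 is refused whole. A call with a gripper value outside its range is refused whole. The fingers move at their own pace and stop on an object; "squeeze" is the grip in N (left out, the last holds). Time passes only in rows, so rows that repeat a pose let the fingers close, or fill a call up. It gives the time, the measured TCP pose, the force, the opening and the grip force at its end, in the units of the state.
- get_obs(): the state, without advancing time (a new reading comes with each control period).
- camera(name): name is "side" or "top"; returns the picture (480x640x3 uint8, red, green, blue); there is no depth.
- camera_params(name): a dict with "mtx" (3x3 intrinsics, pixels), "extrinsics" (4x4, takes a point from world to camera coordinates). Camera axes: x right, y down, z forward; pixel columns grow to the right and rows downward; lengths in m; the calibration is good to about 2 mm. A picture is of the moment at which its call begins. camera_params takes no time and is no camera call.
- hand_in(): hands the job in; it is judged then, once.
The state is a dict: "clock": time; "joint_pos": joint angles; "joint_velocities": joint speeds; "tau": joint torques, N m; "position": TCP position; "ee_rot": TCP orientation; "ft_force": force on the tool from outside, world axes, zero at the start; "torque": the same for the moment, N m; "grip_width": opening from 0.0 (shut) to 1.0 (fully open); "grasp_force": force on a finger pad.
Only numpy, scipy, OpenCV 4.12 (cv2) and the standard library are available. Lean on these libraries where they do the work, as an engineer would, in place of code of your own. Each camera call takes 0.05 s, during which the arm holds its last target. There are 200 camera calls.

TASK

Push the sliding scale fully home under the lip of the tea-ball cup by its blue plate, then use the red bar to tip the cup slowly until exactly three tea balls have dropped into the scale's pan, and tip the cup back fully upright against its stop, with the other three balls still in it. Do not touch the tea balls with the robot, and leave the teapot, caddy, saucers and coaster box where they are.

Things in the scene. Friction and masses are not known exactly. Their poses are not given: they have to be found in the camera images.
- stand: Fixed stand on the shelf. Origin: underside of its 440 x 150 x 8 mm wooden base plate, below the cup's pivot. Its +x axis is the pouring direction, z up; the base plate runs from 110 mm behind to 330 mm ahead of the origin. Two steel uprights (34 mm along x, 12 mm thick, at y = +-64 mm) rise to 212 mm and carry the cup.
- pivot (a point): Point on the cup's hinge axis, midway between the uprights, 200 mm above the shelf. Its axes are those of the stand (the hinge axis is y).
- cup (a joint): Tilt of the cup, rad. 0 = upright at its stop, grows (to 1.3) as the lip goes down on the stand's +x side; starts at 0 to 0.15. Stiff hinge: stays where left, 2 to 3 N at the bar moves it. Tilted slowly (under 0.1 rad/s) balls drop one at a time: the first at 0.35 to 0.45, then about one per 0.15 rad (third near 0.7, fourth near 0.83); tilted faster, two can go together.
- lip (a point): Middle of the cup's lip, where the balls roll out. The cup is a curved steel trough 33 mm wide inside, its floor an arc of 100 mm inner radius about the pivot, open at the top and at the lip, closed at the back. At tilt 0 the lip is 91 mm ahead of and 41 mm below the pivot.
- cup_bar (a point): Middle of the cup's red tilting bar: round, 12 mm thick, parallel to the hinge axis, 90 mm free between two side arms, clear 35 mm below. It turns with the cup, 110 mm from the pivot; at tilt 0 it leans 0.4 rad back from straight up: bar = pivot + 110 mm x (sin(tilt-0.4) along the stand's x, cos(tilt-0.4) up). Push it either way, e.g. with open fingers astride it.
- scale (a joint): Distance in m by which the sliding scale is out from its home stop, along the stand's +x. 0 = home, pan under the lip; starts at 0.06 to 0.13. Slides with about 2 N of friction and stays where left.
- push_plate (a point): Middle of the top edge, outer (+x) face, of the blue upright plate at the outer end of the scale; push it towards -x of the stand. The plate is 90 mm wide along y, 8 mm thick, its top is 103 mm above the shelf and it reaches down to 8 mm. At home this point is 193 mm from the pivot along x.
- pan (a joint): How far the brass pan has sunk on its spring, in m: the weight reading. 0 when empty, about 0.006 more for each tea ball (balls differ by up to a tenth), 0.018 for three. It settles within 0.4 s.
- pan_floor (a point): Middle of the pan's inner floor; the pan is 150 mm along the stand's x, 104 mm along y, with walls 30 mm high and 3 mm thick. Its floor is about 63 mm above the shelf when empty. Axes as the stand's. With the scale home it is 95 mm ahead of the pivot.
- tea1_center (a point): Centre of an orange foil-wrapped tea ball, 30 mm in diameter, about 20 g, slick, number 1 of 6 counted from the lip; all six start in single file in the cup, in contact, centres 85 mm from the pivot.
- tea2_center (a point): Centre of an orange foil-wrapped tea ball, 30 mm in diameter, about 20 g, slick, number 2 of 6 counted from the lip; all six start in single file in the cup, in contact, centres 85 mm from the pivot.
- tea3_center (a point): Centre of an orange foil-wrapped tea ball, 30 mm in diameter, about 20 g, slick, number 3 of 6 counted from the lip; all six start in single file in the cup, in contact, centres 85 mm from the pivot.
- tea4_center (a point): Centre of an orange foil-wrapped tea ball, 30 mm in diameter, about 20 g, slick, number 4 of 6 counted from the lip; all six start in single file in the cup, in contact, centres 85 mm from the pivot.
- tea5_center (a point): Centre of an orange foil-wrapped tea ball, 30 mm in diameter, about 20 g, slick, number 5 of 6 counted from the lip; all six start in single file in the cup, in contact, centres 85 mm from the pivot.
- tea6_center (a point): Centre of an orange foil-wrapped tea ball, 30 mm in diameter, about 20 g, slick, number 6 of 6 counted from the lip; all six start in single file in the cup, in contact, centres 85 mm from the pivot.
- saucers: Bystander: stack of four white saucers, 140 mm across, 37 mm high; origin under its centre.
- coaster_box: Bystander: round green coaster box, 114 mm across, 62 mm high; origin under its centre.
- caddy: Bystander: steel tea caddy with twist cap, 80 mm across, 120 mm high; origin under its centre.
- teapot: Bystander: brown glass teapot, body 132 mm across, 125 mm high, about 210 mm over spout (+x) and handle (-x); origin under the middle of its body.

How it is judged:
By the outcome, as a careful person would: the job done as asked, in the order asked, and still so for the second after the job is handed in, with the robot touching nothing.
It also fails if it takes over 72 s, if anything falls off the work surface, if the arm or the gripper's body presses on something with over 40 N, if the wrist force passes 120 N, or if a joint passes its speed limit or range.

## Working session

There is one attempt and no reset: what is moved stays moved. The work goes in short steps, Python scripts to look and compute and a tool call to move; the robot and the scene stay as the last step left them, time stands still between calls to the robot, and variables do not carry over. Pictures are saved under pics/ and viewed, at most 10 in all, crops included, and the job is handed in when it is done.

Besides the shell and the picture viewer there is one more tool, called as name(argument=value, ...) on one line, values as JSON. step_arm: Moves the arm, as the interface text tells. Its arguments: {"type":"object","properties":{"commands":{"type":"array","items":{"type":"number"}},"squeeze":{"type":"number"}},"required":["commands"]}

```bash
mkdir -p pics; ls; python3 - <<'E'
from workcell import *
import cv2
for n in("side","top"):
    im=camera(n); cv2.imwrite(f"pics/{n}0.png",im[:,:,::-1])
    p=camera_params(n); print(n,p["mtx"],p["extrinsics"])
o=get_obs(); print(o["clock"],o["position"],o["ee_rot"])
E
```

```text
pics
side [[500.73354994   0.         313.4662076 ]
 [  0.         500.73354994 237.40439499]
 [  0.           0.           1.        ]] [[ 0.72637791 -0.68702291 -0.0193561  -0.47569391]
 [-0.52219478 -0.53335921 -0.66546267  0.39501511]
 [ 0.44686434  0.49348503 -0.74618013  1.39106793]
 [ 0.          0.          0.          1.        ]]
top [[460.42330166   0.         322.62554328]
 [  0.         460.42330166 253.07291074]
 [  0.           0.           1.        ]] [[ 8.50197146e-03 -9.99963816e-01 -2.87834928e-04 -6.19254773e-02]
 [-9.91185185e-01 -8.38927481e-03 -1.32217806e-01  6.31760837e-01]
 [ 1.32210607e-01  1.40940973e-03 -9.91220646e-01  1.35525971e+00]
 [ 0.00000000e+00  0.00000000e+00  0.00000000e+00  1.00000000e+00]]
0.1 [0.22106921 0.58418316 0.19068061] [ 1.79868940e-01  9.83690368e-01 -6.46199768e-04 -7.86332514e-05]
```

View pics/side0.png

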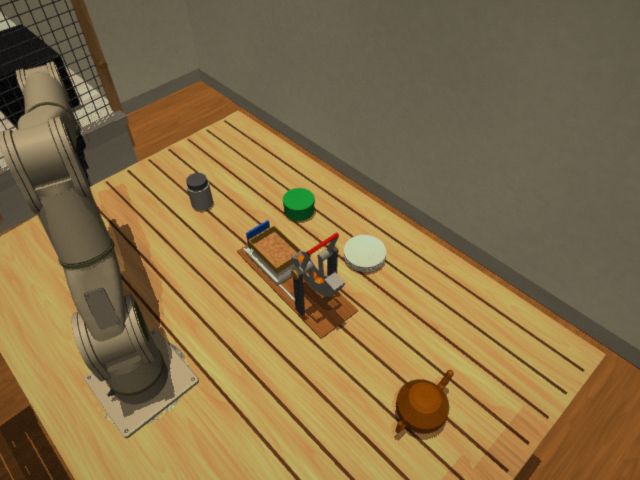

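View pics/top0.png

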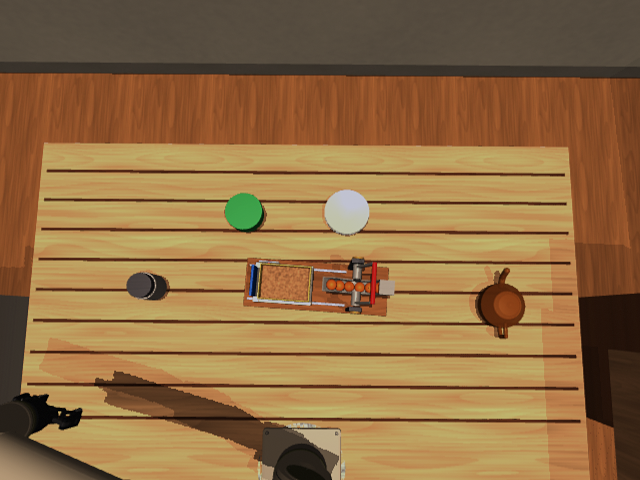

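The side view shows the stand mid-table, with the blue plate near (258,230) and the red bar near (322,245). In the top view the stand runs left (world +y), with the blue plate at (253,282) and the red bar at (374,283). The caddy (147,286), box (244,212) and saucers (347,212) are all clear of it.

```bash
cat > h.py <<'E'
from workcell import *
import cv2, numpy as np
P={n:camera_params(n) for n in("side","top")}
def ray(n,uv):
    K=P[n]["mtx"];E=P[n]["extrinsics"];R=E[:3,:3];t=E[:3,3]
    d=R.T@np.linalg.solve(K,[uv[0],uv[1],1]);return -R.T@t,d
def onz(n,uv,z):
    c,d=ray(n,uv);return c+d*(z-c[2])/d[2]
def tri(a,b):
    c1,d1=ray("top",a);c2,d2=ray("side",b)
    s=np.linalg.lstsq(np.c_[d1,-d2],c2-c1,rcond=None)[0]
    p,q=c1+s[0]*d1,c2+s[1]*d2;return (p+q)/2,np.linalg.norm(p-q)
def proj(n,p):
    E=P[n]["extrinsics"];q=P[n]["mtx"]@(E[:3,:3]@p+E[:3,3]);return q[:2]/q[2]
RED=((0,200,90),(4,255,255)); BLUE=((105,150,60),(125,255,255))
def mask(im,c,box):
    h=cv2.cvtColor(im,cv2.COLOR_RGB2HSV);m=cv2.inRange(h,*map(np.array,c))
    x0,y0,x1,y1=box;o=np.zeros_like(m);o[y0:y1,x0:x1]=m[y0:y1,x0:x1];return o
def rect(m):
    pts=cv2.findNonZero(m); return cv2.minAreaRect(pts),len(pts)
E
python3 - <<'E'
from h import *
im={n:camera(n) for n in("side","top")}
B={"side":(230,200,380,340),"top":(235,240,410,325)}
for n in im:
    for nm,c in(("red",RED),("blue",BLUE)):
        r,k=rect(mask(im[n],c,B[n]));print(n,nm,k,r,cv2.boxPoints(r).round(1).tolist())
a=im["top"][250:322,238:402];b=im["side"][215:335,235:365]
cv2.imwrite("pics/c1.png",np.vstack([cv2.resize(a,(780,342),interpolation=cv2.INTER_CUBIC)])[:,:,::-1])
cv2.imwrite("pics/c2.png",cv2.resize(b,None,fx=4.8,fy=4.8,interpolation=cv2.INTER_CUBIC)[:,:,::-1])
E
```

```text
side red 114 ((322.2808837890625, 243.4494171142578), (3.815992593765259, 34.97992706298828), 57.9946174621582) [[306.3999938964844, 251.10000610351562], [336.1000061035156, 232.60000610351562], [338.1000061035156, 235.8000030517578], [308.5, 254.3000030517578]]
side blue 144 ((257.45587158203125, 229.4264678955078), (6.002450466156006, 25.038793563842773), 59.036251068115234) [[245.1999969482422, 233.3000030517578], [266.6000061035156, 220.39999389648438], [269.70001220703125, 225.60000610351562], [248.3000030517578, 238.39999389648438]]
top red 195 ((373.2198791503906, 282.9825134277344), (4.678371906280518, 42.2301025390625), 3.5763344764709473) [[369.6000061035156, 303.8999938964844], [372.20001220703125, 261.79998779296875], [376.8999938964844, 262.1000061035156], [374.20001220703125, 304.20001220703125]]
top blue 76 ((251.34521484375, 279.530029296875), (2.512258768081665, 29.23749351501465), 4.969740867614746) [[248.8000030517578, 294.0], [251.39999389648438, 264.8999938964844], [253.89999389648438, 265.1000061035156], [251.3000030517578, 294.20001220703125]]
```

View pics/c1.png

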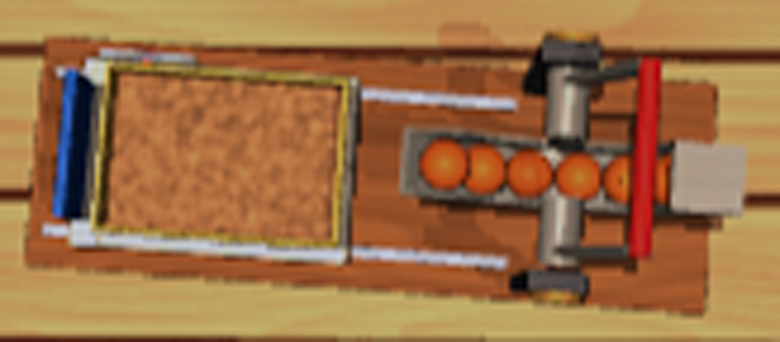

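View pics/c2.png

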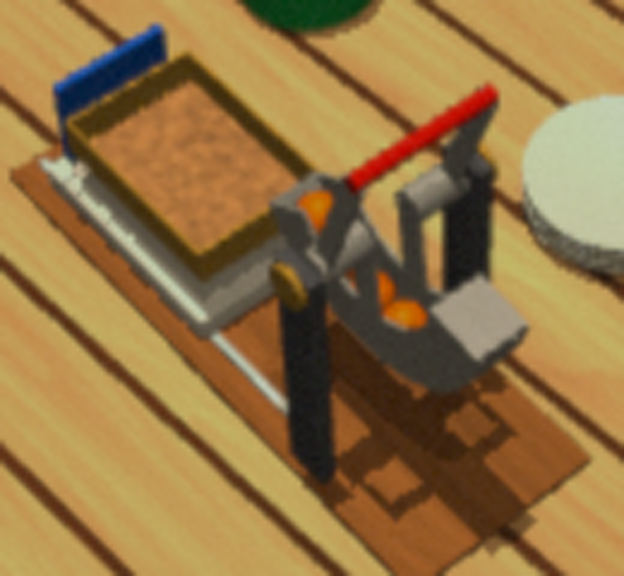

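The enlarged top crop shows the base plate corners at about (48,38), (27,263), (717,85) and (705,313). The blue plate's top edge is at x≈60–75, y 70–217, and the red bar runs from (650,60) to (640,257). In the enlarged side crop the near end of the bar is hidden by the cup's lip at about (350,185).

```bash
python3 - <<'E'
from h import *
f=lambda x,y:(x/4.756+238-.4,y/4.75+250-.4)
TL,BL,TR,BR=[onz("top",f(*c),.008)[:2] for c in((48,38),(27,263),(717,85),(705,313))]
print("base",TL,BL,TR,BR,"len",np.linalg.norm(TL-TR),np.linalg.norm(BL-BR),"wid",np.linalg.norm(TL-BL),np.linalg.norm(TR-BR))
front=(TL+BL)/2;back=(TR+BR)/2
ex=(front-back)/np.linalg.norm(front-back);print("ex",ex,"yaw from +y deg",np.degrees(np.arctan2(-ex[0],ex[1])))
O=((back+ex*.11)+(front-ex*.33))/2;print("origin",O)
# uprights tops (z .212): outer ends
U=[onz("top",f(*c),.212)[:2] for c in((571,50),(550,280))];print("uprights",U,np.mean(U,0),np.linalg.norm(U[0]-U[1]))
# bar: top mid ray with plane through side bar line
c,d=ray("side",(307.5,252.7));_,d2=ray("side",(337.1,234.2));n=np.cross(d,d2)
for uv in((373.2,283),(374.5,262.5),(372,303.7)):
    t,e=ray("top",uv);p=t+e*(n@(c-t))/(n@e);print("bar",p)
for uv in((251.3,265),(248.9,294)):print("blue",onz("top",uv,.103))
for uv in(f(72,72),f(60,215)):print("blue2",onz("top",uv,.103))
E
```

```text
base [0.6206404  0.17602539] [0.47437174 0.18516188] [ 0.59347033 -0.26038958] [ 0.44612997 -0.25115808] len 0.4372599191207354 0.43723301310350227 wid 0.146553730653567 0.14762926568384838
ex [0.06336459 0.99799045] yaw from +y deg -3.632957422307511
origin [ 0.52668301 -0.14736905]
uprights [array([ 0.59146569, -0.15002881]), array([ 0.4636446 , -0.13826278])] [ 0.52755515 -0.1441458 ] 0.12836148512399095
bar [ 0.52472448 -0.18093636  0.30382822]
bar [ 0.57515413 -0.18451048  0.30310348]
bar [ 0.47446049 -0.17761045  0.30489944]
blue [0.58758925 0.14924438 0.103     ]
blue [0.50395945 0.15370234 0.103     ]
blue2 [0.58832807 0.14510504 0.103     ]
blue2 [0.50152532 0.14985816 0.103     ]
```

step_arm(commands=[0, 0.07, -0.08, 0, 0, 0, 0.012, 0, 0.14, -0.16, 0, 0, 0, 0.024, 0, 0.21, -0.24, 0, 0, 0, 0.036, 0, 0.28, -0.32, 0, 0, 0, 0.048, 0, 0.35, -0.4, 0, 0, 0, 0.06, 0, 0.42, -0.48, 0, 0, 0, 0.075, 0, 0.49, -0.55, 0, 0, 0, 0.095, 0, 0.53, -0.595, 0, 0, 0, 0.095, 0, 0.545, -0.61, 0, 0, 0, 0.095, 0, 0.545, -0.61, 0, 0, 0, 0.095], squeeze=30)

```text
clock: 1.45
position: [0.5481, 0.2185, 0.1912]
ee_rot: [0.032, 0.999, -0.0, -0.0]
ft_force: [0.2, 0.3, -0.0]
grip_width: 0.002
grasp_force: 0.0
```

step_arm(commands=[0, 0, 0, -0.07, 0, 0, 0, 0, 0, 0, -0.14, 0, 0, 0, 0, 0, 0, -0.2, 0, 0, 0, 0, 0, 0, -0.21, 0, 0, 0, 0, 0, -0.02, -0.21, 0, 0, 0, 0, -0.002, -0.05, -0.21, 0, 0, 0, 0, -0.005, -0.075, -0.21, 0, 0, 0, 0, -0.006, -0.095, -0.21, 0, 0, 0, 0, -0.007, -0.115, -0.21, 0, 0, 0, 0, -0.009, -0.135, -0.21, 0, 0, 0])

```text
clock: 2.7
position: [0.5428, 0.1368, 0.0655]
ee_rot: [0.032, 0.999, 0.0, 0.0]
ft_force: [0.3, 1.0, -0.3]
grip_width: -0.003
grasp_force: 0.0
```

step_arm(commands=[0, -0.001, -0.02, 0, 0, 0, 0, 0, -0.0025, -0.04, 0, 0, 0, 0, 0, -0.004, -0.06, 0, 0, 0, 0, 0, -0.005, -0.08, 0, 0, 0, 0, 0, -0.006, -0.095, 0, 0, 0, 0, 0, -0.007, -0.105, 0, 0, 0, 0, 0, -0.007, -0.115, 0, 0, 0, 0, 0, -0.008, -0.125, 0, 0, 0, 0, 0, -0.008, -0.13, 0, 0, 0, 0, 0, -0.008, -0.13, 0, 0, 0, 0])

```text
clock: 3.95
position: [0.538, 0.0594, 0.0654]
ee_rot: [0.032, 0.999, 0.0, 0.0]
ft_force: [0.5, -0.2, -0.7]
grip_width: -0.001
grasp_force: 0.0
```

```bash
python3 - <<'E'
from h import *
t=camera("top");s=camera("side")
a=cv2.resize(t[240:330,238:402],(780,428),interpolation=cv2.INTER_CUBIC)
cv2.imwrite("pics/c3.png",a[:,:,::-1])
m=mask(s,BLUE,(230,200,380,340))
print(cv2.boundingRect(cv2.findNonZero(m)), rect(m))
print(get_obs()["ft_force"])
E
```

```text
(247, 225, 16, 14) (((253.95587158203125, 231.42645263671875), (5.830951690673828, 16.97835922241211), 59.036251068115234), 97)
[ 0.81041389 -0.28109072 -1.01340655]
```

View pics/c3.png

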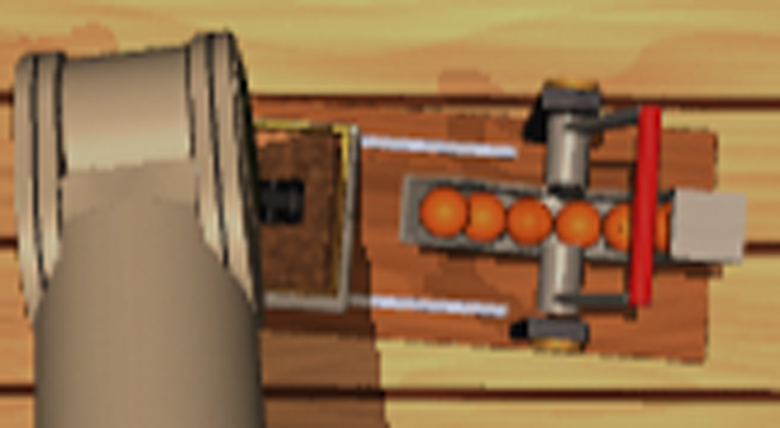

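The enlarged top view shows that the pan's inner edge is still at x≈355, so the scale has not moved. I'll look from the side.

```bash
python3 - <<'E'
from h import *
s=camera("side")
cv2.imwrite("pics/c4.png",cv2.resize(s[140:320,180:400],None,fx=3.3,fy=3.3,interpolation=cv2.INTER_CUBIC)[:,:,::-1])
p=np.array([.538,.0594,.0654]);print(proj("side",p),proj("top",p))
p=np.array([.546,.151,.103]);print("plate",proj("side",p),proj("top",p))
E
```

```text
[274.02314891 249.4790549 ] [283.14192219 283.28810956]
plate [256.78246259 225.38741538] [250.27167678 279.36267112]
```

View pics/c4.png

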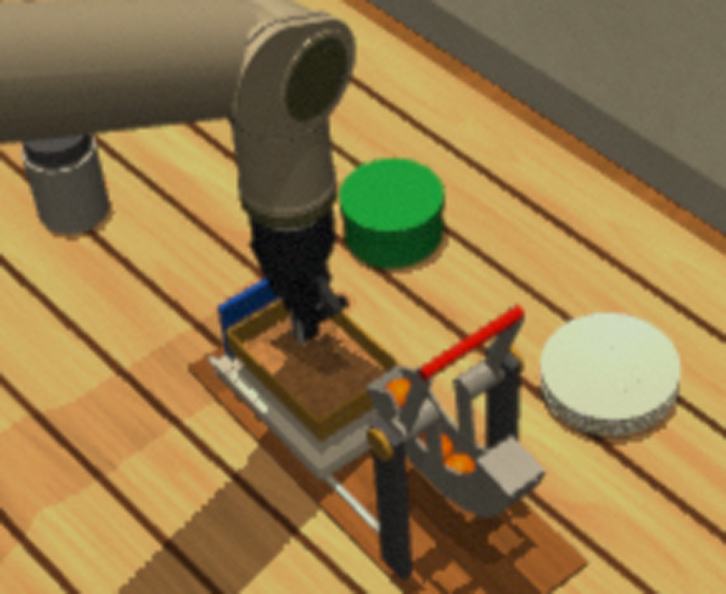

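```bash
python3 - <<'E'
from h import *
s=camera("side")
g=s.max(2)
for r in range(226,260): print(r,g[r,260:292])
E
```

```text
226 [ 85  47  21  16  14  10  19  19   9  15   7  21  13  12  19  22  27  49
  55  88 185 207 210 208 208 210 210 210 207 209 210 206]
227 [ 66  59  32   9  11  15  14  13  15  16  19  15  13  14  17  19  26  44
  55  67 138 201 207 208 207 209 208 209 210 209 209 209]
228 [ 62  61  44  27  19  10  17  18  11  15  16  12  14  13   8  18  22  42
  50  55  93 183 192 196 200 208 208 208 210 210 208 208]
229 [ 65  66  60  46  30  23  18  19  13  15  18  17   9  12  17  13  20  33
  46  49  61  89 125 123 158 199 206 209 209 207 210 208]
230 [ 63  62  64  58  63  44  23  12  15  22  16  17  17   7  15  15  22  35
  37  48  52  54  55  45  80 161 204 210 207 208 210 209]
231 [ 63  62  74  88 100  62  22  22  16  18  16  16  21  16  18  19  27  38
  35  42  52  55  50  30  48 126 199 209 209 208 209 210]
232 [ 62  97 136 110  82  63  32  17  18  14  15  15  12  19  14  26  48  45
  33  31  43  52  49  43  60 109 198 205 207 210 208 209]
233 [ 83 104  88  77  74  68  49  27  24  15  21  19  18  14  14  24  37  29
  25  28  30  49  47  66 129 166 204 208 208 210 210 208]
234 [ 75  77  69  70
[... 2789 characters left out ...]
 101 101 107 107 101  95]
255 [ 72  71  77  90  99 104 107 107 112 110 101 106 112 108 106 115 112 108
 109 107 109 107 107 106 105 100 103 102  98 102  96  94]
256 [ 74  70  72  74  89 100 105 102 105 108 101  98 104 105 105 107 102 105
 106 109 112 111 112 109 104 101  96  97  97  99  98 108]
257 [ 84  76  71  72  75  92 102 108 109 109 105 101  99  99 100 105 103 107
 103 100 101 103 110 114 111 106  98  98 103 102 103 104]
258 [ 93  80  75  70  71  74  87 103 107 105 103  98  99  99 102 103 106 110
 104  98  96 101 109 112 111 105 102 101 104 106 101  81]
259 [ 95  93  84  76  70  72  72  89 103 103 106 104 105 102 102 108 111 111
 105 103 105 105 109 107 109 106 104 103 105  95  87  72]
```

```bash
python3 - <<'E'
from h import *
for z in(.065,.08,.095,.105,.115): print(z,onz("side",(273.3,242.5),z)[:2])
o=get_obs();print(o["position"],o["joint_pos"],o["grip_width"],o["torque"])
# blue edge in side: top edge rows
s=camera("side");m=mask(s,BLUE,(230,200,380,340))
for c in range(247,263,3): print(c,np.flatnonzero(m[:,c])[[0,-1]], [onz("side",(c,np.flatnonzero(m[:,c])[0]),.103)[:2].round(3)])
E
```

```text
0.065 [0.55589491 0.08411218]
0.08 [0.54824351 0.07326907]
0.095 [0.5405921  0.06242597]
0.105 [0.53549116 0.05519723]
0.115 [0.53039022 0.0479685 ]
[0.5380174  0.05983645 0.06542106] [-0.43779525  0.25876627  0.27763415  1.8467025  -0.08127604  1.04705369
  1.37955465] -0.0005147404732939838 [0.03206847 0.08208874 0.0070654 ]
247 [233 234] [array([0.502, 0.147])]
250 [231 237] [array([0.515, 0.147])]
253 [229 235] [array([0.527, 0.147])]
256 [227 233] [array([0.54 , 0.147])]
259 [225 232] [array([0.552, 0.147])]
262 [230 230] [array([0.545, 0.123])]
```

The visible fingertip matches the reported x, y at z≈0.10, about 35 mm above the reported TCP. So it passed just over the plate. I'll go back out and push lower, at a reported z of about 0.036, which is safe either way.

step_arm(commands=[0, 0, 0, 0.06, 0, 0, 0, 0, 0, 0, 0.11, 0, 0, 0, 0, 0.003, 0.06, 0.11, 0, 0, 0, 0, 0.008, 0.14, 0.11, 0, 0, 0, 0, 0.013, 0.21, 0.11, 0, 0, 0, 0, 0.0165, 0.27, 0.11, 0, 0, 0, 0, 0.0165, 0.27, 0.06, 0, 0, 0, 0, 0.0165, 0.27, 0, 0, 0, 0, 0, 0.0165, 0.27, -0.049, 0, 0, 0, 0, 0.0165, 0.27, -0.049, 0, 0, 0])

```text
clock: 5.45
position: [0.5462, 0.221, 0.034]
ee_rot: [0.032, 1.0, -0.001, -0.002]
ft_force: [-0.8, -0.0, -0.2]
grip_width: -0.002
grasp_force: 0.0
```

```bash
python3 - <<'E'
from h import *
o=get_obs();print(o["position"],o["ft_force"],proj("side",o["position"]),o["clock"])
for n,b in(("side",(140,140,400,320)),("top",(200,240,402,330))):
    s=camera(n);m=mask(s,BLUE,b);print(n,rect(m))
    if n=="side":
        x0,y0=200,160;cv2.imwrite("pics/c5.png",cv2.resize(s[160:290,190:330],None,fx=4.5,fy=4.5,interpolation=cv2.INTER_CUBIC)[:,:,::-1])
E
```

```text
[0.54623716 0.22098219 0.03399873] [-0.75496839 -0.03339268 -0.24270494] [246.05558601 228.45654464] 5.45
side (((257.2205505371094, 229.3676300048828), (6.345447540283203, 25.381790161132812), 59.036251068115234), 146)
top (((251.20692443847656, 279.5172424316406), (2.4913644790649414, 29.232011795043945), 4.763641834259033), 73)
```

View pics/c5.png

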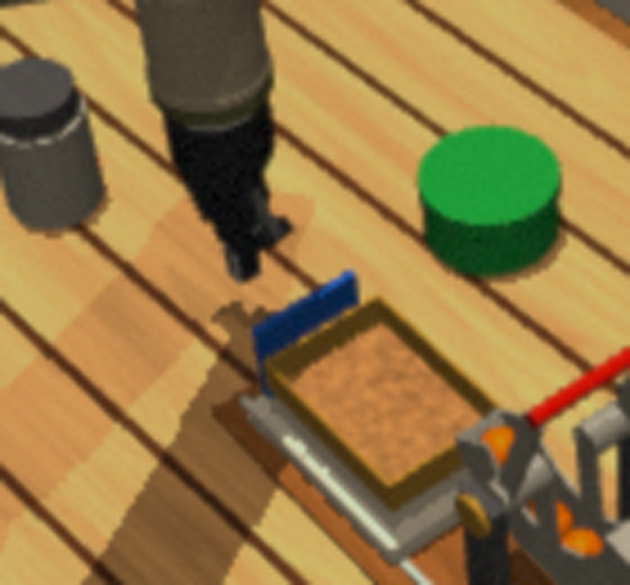

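The fingertip is at crop (243,277), 7 px above the projected TCP, so its real height is about 0.068 and the 35 mm offset is confirmed. It is outside the plate, so I can push now.

step_arm(commands=[0, -0.001, -0.025, 0, 0, 0, 0, 0, -0.003, -0.05, 0, 0, 0, 0, 0, -0.005, -0.075, 0, 0, 0, 0, 0, -0.006, -0.095, 0, 0, 0, 0, 0, -0.007, -0.115, 0, 0, 0, 0, 0, -0.0085, -0.135, 0, 0, 0, 0, 0, -0.01, -0.155, 0, 0, 0, 0, 0, -0.011, -0.175, 0, 0, 0, 0, 0, -0.0125, -0.195, 0, 0, 0, 0, 0, -0.013, -0.205, 0, 0, 0, 0])

```text
clock: 6.8
position: [0.5401, 0.0974, 0.036]
ee_rot: [0.032, 0.999, -0.0, 0.0]
ft_force: [2.2, 1.4, 1.2]
grip_width: 0.001
grasp_force: 1.2
```

```bash
python3 - <<'E'
from h import *
o=get_obs();print(o["position"],o["ft_force"])
s=camera("side");m=mask(s,BLUE,(230,200,380,340));print(rect(m))
for c in range(247,285,3):
    r=np.flatnonzero(m[:,c])
    if len(r):print(c,r[[0,-1]],onz("side",(c,r[0]),.103)[:2].round(3))
E
```

```text
[0.54013338 0.0973918  0.03602325] [2.21768243 1.37696806 1.24380698]
(((269.6911926269531, 241.5147247314453), (6.979381561279297, 26.536989212036133), 57.52880859375), 168)
259 [245 248] [0.497 0.08 ]
262 [243 250] [0.51 0.08]
265 [241 248] [0.522 0.08 ]
268 [239 246] [0.534 0.08 ]
271 [237 244] [0.546 0.08 ]
274 [235 242] [0.559 0.079]
277 [233 241] [0.571 0.079]
280 [233 238] [0.578 0.073]
```

step_arm(commands=[0, -0.001, -0.015, 0, 0, 0, 0, 0, -0.002, -0.03, 0, 0, 0, 0, 0, -0.002, -0.04, 0, 0, 0, 0, 0, -0.003, -0.045, 0, 0, 0, 0, 0, -0.003, -0.05, 0, 0, 0, 0, 0, -0.003, -0.053, 0, 0, 0, 0, 0, -0.0035, -0.055, 0, 0, 0, 0, 0, -0.0035, -0.057, 0, 0, 0, 0, 0, -0.0035, -0.059, 0, 0, 0, 0, 0, -0.0035, -0.06, 0, 0, 0, 0])

```text
clock: 8.1
position: [0.5378, 0.0625, 0.0359]
ee_rot: [0.032, 0.999, 0.0, -0.0]
ft_force: [-1.6, 2.3, 0.2]
grip_width: 0.002
grasp_force: 1.0
```

Force is still only friction. I'll press on in 1 mm rows.

step_arm(commands=[0, 0, -0.001, 0, 0, 0, 0, 0, 0, -0.002, 0, 0, 0, 0, 0, 0, -0.003, 0, 0, 0, 0, 0, 0, -0.004, 0, 0, 0, 0, 0, 0, -0.005, 0, 0, 0, 0, 0, 0, -0.006, 0, 0, 0, 0, 0, -0.001, -0.007, 0, 0, 0, 0, 0, -0.001, -0.008, 0, 0, 0, 0, 0, -0.001, -0.009, 0, 0, 0, 0, 0, -0.001, -0.01, 0, 0, 0, 0])

```text
clock: 9.35
position: [0.5379, 0.0585, 0.0362]
ee_rot: [0.031, 1.0, 0.001, 0.001]
ft_force: [2.4, 10.0, -3.7]
grip_width: 0.001
grasp_force: 4.8
```

step_arm(commands=[0, 0, -0.001, 0, 0, 0, 0, 0, 0, -0.002, 0, 0, 0, 0, 0, 0, -0.003, 0, 0, 0, 0, 0, 0, -0.003, 0, 0, 0, 0, 0, 0, -0.003, 0, 0, 0, 0, 0, 0, -0.003, 0, 0, 0, 0, 0, 0, -0.003, 0, 0, 0, 0, 0, 0, -0.003, 0, 0, 0, 0, 0, 0, -0.003, 0, 0, 0, 0, 0, 0, -0.003, 0, 0, 0, 0])

```text
clock: 10.6
position: [0.5379, 0.0585, 0.0362]
ee_rot: [0.03, 1.0, 0.002, 0.001]
ft_force: [1.2, 13.4, -3.8]
grip_width: -0.001
grasp_force: 6.9
```

```bash
python3 - <<'E'
from h import *
o=get_obs();print(o["position"],o["ft_force"])
s=camera("side");m=mask(s,BLUE,(230,200,380,340));
for c in range(268,292,4):
    r=np.flatnonzero(m[:,c])
    if len(r):print(c,r[[0,-1]],onz("side",(c,r[0]),.103)[:2].round(3))
E
```

```text
[0.5378706  0.05848141 0.03623273] [ 1.21602891 13.4235994  -3.82167259]
268 [251 257] [0.502 0.041]
272 [248 255] [0.519 0.042]
276 [246 252] [0.533 0.04 ]
280 [244 250] [0.548 0.037]
284 [241 248] [0.565 0.038]
```

The scale is home: the force rose without any motion and the plate edge is at y≈0.041. I'll back off, lift and open.

step_arm(commands=[0, 0, 0.03, 0, 0, 0, 0, 0, 0.002, 0.06, 0, 0, 0, 0, 0, 0.002, 0.08, 0.06, 0, 0, 0, 0, 0.002, 0.08, 0.15, 0, 0, 0, 30, 0, 0.08, 0.24, 0, 0, 0, 40, 0, 0.06, 0.33, 0, 0, 0, 40, 0, 0, 0.42, 0, 0, 0, 40, -0.01, -0.08, 0.5, 0, 0, 0, 40, -0.015, -0.16, 0.5, 0, 0, 0, 40, -0.02, -0.24, 0.5, 0, 0, 0])

```text
clock: 11.9
position: [0.5256, -0.0908, 0.3372]
ee_rot: [0.032, 0.999, -0.0, 0.001]
ft_force: [-0.0, -0.0, -0.9]
grip_width: 0.47
grasp_force: 0.0
```

step_arm(commands=[40, 0, -0.04, 0, 0, 0, 0, 40, 0, -0.08, 0, 0, 0, 0, 40, 0, -0.12, 0, 0, 0, 0, 40, 0, -0.145, 0, 0, 0, 0, 40, 0, -0.151, 0, 0, 0, 0, 40, 0, -0.151, 0, 0, 0, 0, 40, 0, -0.151, -0.02, 0, 0, 0, 40, 0, -0.151, -0.04, 0, 0, 0, 40, 0, -0.151, -0.04, 0, 0, 0, 40, 0, -0.151, -0.04, 0, 0, 0])

```text
clock: 13.15
position: [0.5254, -0.1797, 0.3121]
ee_rot: [0.032, 1.0, 0.0, 0.0]
ft_force: [0.2, -0.0, 1.0]
grip_width: 0.465
grasp_force: 0.0
```

```bash
python3 - <<'E'
from h import *
o=get_obs();print(o["position"],o["ft_force"],o["grip_width"],proj("side",o["position"])-[230,120])
s=camera("side")
cv2.imwrite("pics/c6.png",cv2.resize(s[120:310,230:400],None,fx=3.15,fy=3.15,interpolation=cv2.INTER_CUBIC)[:,:,::-1])
E
```

```text
[ 0.52542365 -0.17970296  0.31212646] [ 0.19556758 -0.00322638  0.97868338] 0.4651021243174596 [ 92.44245162 120.77492924]
```

View pics/c6.png

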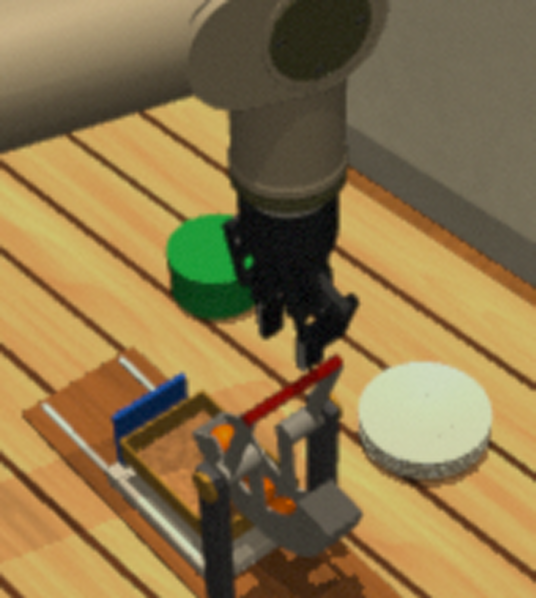

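The open fingers, with tips at crop (268,332) and (310,365), stand astride above the red bar. The tips are about 45 mm above the reported TCP. I'll descend 66 mm.

step_arm(commands=[40, 0, 0, -0.02, 0, 0, 0, 40, 0, 0, -0.04, 0, 0, 0, 40, 0, 0, -0.06, 0, 0, 0, 40, 0, 0, -0.075, 0, 0, 0, 40, 0, 0, -0.09, 0, 0, 0, 40, 0, 0, -0.1, 0, 0, 0, 40, 0, 0, -0.11, 0, 0, 0, 36, 0, 0, -0.11, 0, 0, 0, 32, 0, 0, -0.11, 0, 0, 0, 30, 0, 0, -0.11, 0, 0, 0])

```text
clock: 14.45
position: [0.5256, -0.1799, 0.2464]
ee_rot: [0.032, 0.999, 0.0, 0.0]
ft_force: [0.3, -0.6, -0.1]
grip_width: 0.351
grasp_force: 0.0
```

```bash
cat >> h.py <<'E'
EX=np.array([.063,.998]);O=np.array([.527,-.146])
def status(save=None):
    o=get_obs();im=camera("top");s=camera("side")
    print("t",o["clock"],o["position"].round(4),"F",o["ft_force"].round(1),"w",round(o["grip_width"],2),"along",(EX@(o["position"][:2]-O)).round(4))
    # bar line plane in side view and far-end of bar
    m=mask(s,((0,200,60),(4,255,255)),(270,190,400,290));r,k=rect(m)
    p=cv2.findNonZero(m)[:,0].astype(float)
    vx,vy,x0,y0=cv2.fitLine(p.astype(np.float32),cv2.DIST_HUBER,0,.01,.01).ravel()
    c,d=ray("side",(x0,y0));_,d2=ray("side",(x0+10*vx,y0+10*vy));n=np.cross(d,d2)
    def f(t):
        b=np.r_[O+.110*np.sin(t-.4)*EX,.2+.110*np.cos(t-.4)];return n@(b-c)/np.linalg.norm(n)
    T=np.linspace(-.1,1.2,1301);v=np.array([f(t) for t in T])
    print("bar px",k,"tilt",T[np.flatnonzero(v[:-1]*v[1:]<=0)])
    # tea balls inside the pan: saturated orange in the top view
    for nm,img in(("top",im),("side",s)):
        h=cv2.inRange(cv2.cvtColor(img,cv2.COLOR_RGB2HSV),(6,190,150),(14,255,255))
        n_,_,st,ce=cv2.connectedComponentsWithStats(h)
        print(nm,[(int(a[4]),c.round().astype(int).tolist()) for a,c in zip(st[1:],ce[1:]) if a[4]>5 and 235<c[0]<410 and 200<c[1]<330])
    if save:cv2.imwrite("pics/"+save,np.hstack([cv2.resize(im[250:322,270:402],None,fx=3,fy=3,interpolation=cv2.INTER_CUBIC),cv2.resize(s[205:277,268:380],None,fx=3,fy=3,interpolation=cv2.INTER_CUBIC)])[:,:,::-1])
E
python3 -c "from h import *;status('c7.png')"
```

```text
t 14.45 [ 0.5256 -0.1799  0.2464] F [ 0.3 -0.6 -0.1] w 0.35 along -0.0339
bar px 58 tilt [0.091]
top [(11, [259, 263]), (11, [273, 264]), (63, [331, 284]), (52, [340, 285]), (28, [347, 287]), (12, [254, 296]), (10, [268, 297]), (8, [250, 300]), (18, [264, 301])]
side [(8, [273, 233]), (189, [259, 249]), (16, [271, 241]), (46, [246, 257]), (30, [301, 258]), (10, [274, 286]), (18, [279, 292]), (38, [289, 302]), (17, [341, 299]), (17, [307, 305]), (51, [349, 307])]
```

View pics/c7.png

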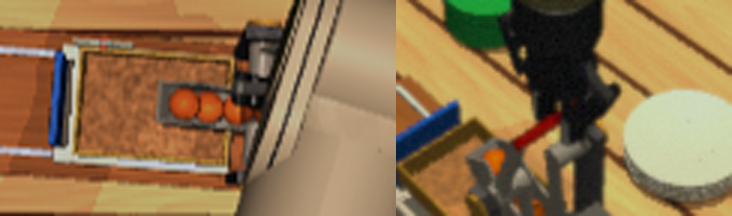

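The bar lies between the fingers (side half), and the lip and balls are over the pan (top half). I'll start the slow tilt: take up the slack, then about 10 mm/s.

step_arm(commands=[30, 0, 0.006, 0, 0, 0, 0, 30, 0.001, 0.011, 0, 0, 0, 0, 30, 0.001, 0.013, 0, 0, 0, 0, 30, 0.001, 0.015, 0, 0, 0, 0, 30, 0.001, 0.017, 0, 0, 0, 0, 30, 0.001, 0.019, 0, 0, 0, 0, 30, 0.001, 0.021, 0, 0, 0, 0, 30, 0.001, 0.023, 0, 0, 0, 0, 30, 0.002, 0.025, 0, 0, 0, 0, 30, 0.002, 0.027, 0, 0, 0, 0])

```text
clock: 15.8
position: [0.5265, -0.1636, 0.246]
ee_rot: [0.032, 0.999, 0.0, -0.0]
ft_force: [-0.8, -3.6, 1.4]
grip_width: 0.35
grasp_force: 1.9
```

```bash
python3 -c "from h import *;status()"
```

```text
t 15.8 [ 0.5265 -0.1636  0.246 ] F [-0.8 -3.6  1.4] w 0.35 along -0.0176
bar px 43 tilt [0.175]
top [(10, [260, 263]), (14, [272, 264]), (91, [335, 285]), (24, [260, 296]), (6, [250, 300]), (12, [260, 301])]
side [(7, [265, 236]), (189, [259, 249]), (9, [240, 251]), (32, [247, 258]), (27, [277, 289]), (25, [288, 301]), (47, [344, 302]), (18, [307, 305]), (7, [293, 307]), (37, [351, 310])]
```

step_arm(commands=[30, 0, 0.002, 0, 0, 0, 0, 30, 0, 0.004, 0, 0, 0, 0, 30, 0, 0.006, 0, 0, 0, 0, 30, 0, 0.008, 0, 0, 0, 0, 30, 0.001, 0.01, 0, 0, 0, 0, 30, 0.001, 0.012, 0, 0, 0, 0, 30, 0.001, 0.014, 0, 0, 0, 0, 30, 0.001, 0.016, 0, 0, 0, 0, 30, 0.001, 0.018, 0, 0, 0, 0, 30, 0.001, 0.02, 0, 0, 0, 0])

```text
clock: 17.15
position: [0.5273, -0.1515, 0.2461]
ee_rot: [0.032, 1.0, 0.0, 0.0]
ft_force: [1.0, -4.8, 2.2]
grip_width: 0.356
grasp_force: 1.7
```

```bash
python3 -c "from h import *;status()"
```

```text
t 17.15 [ 0.5273 -0.1515  0.2461] F [ 1.  -4.8  2.2] w 0.36 along -0.0055
bar px 46 tilt [0.293]
top [(10, [260, 263]), (11, [271, 264]), (51, [334, 285]), (13, [255, 296]), (7, [266, 297]), (11, [249, 300]), (12, [262, 301]), (7, [306, 306]), (6, [320, 307]), (6, [334, 308])]
side [(13, [267, 238]), (6, [279, 238]), (166, [259, 248]), (46, [245, 256]), (28, [274, 286]), (37, [288, 300]), (90, [346, 306]), (7, [307, 303])]
```

step_arm(commands=[30, 0, 0.0015, 0, 0, 0, 0, 30, 0, 0.003, 0, 0, 0, 0, 30, 0, 0.0045, 0, 0, 0, 0, 30, 0, 0.006, 0, 0, 0, 0, 30, 0.001, 0.0075, 0, 0, 0, 0, 30, 0.001, 0.009, 0, 0, 0, 0, 30, 0.001, 0.0105, 0, 0, 0, 0, 30, 0.001, 0.012, 0, 0, 0, 0, 30, 0.001, 0.0135, 0, 0, 0, 0, 30, 0.001, 0.015, 0, 0, 0, 0])

```text
clock: 18.5
position: [0.5279, -0.1426, 0.2461]
ee_rot: [0.032, 0.999, 0.0, 0.0]
ft_force: [-0.2, -2.0, 2.2]
grip_width: 0.353
grasp_force: 1.7
```

```bash
python3 -c "from h import *;status()"
```

```text
t 18.5 [ 0.5279 -0.1426  0.2461] F [-0.2 -2.   2.2] w 0.35 along 0.0035
bar px 44 tilt [0.385]
top [(11, [260, 263]), (6, [270, 264]), (30, [333, 286]), (14, [255, 296]), (6, [265, 297]), (7, [249, 300]), (11, [260, 301]), (7, [319, 307])]
side [(9, [274, 234]), (8, [266, 237]), (148, [259, 248]), (6, [272, 244]), (27, [243, 254]), (8, [249, 260]), (37, [275, 288]), (18, [286, 299]), (82, [345, 304]), (19, [291, 304]), (6, [349, 314])]
```

```bash
cat >> h.py <<'E'
EY=np.array([-EX[1],EX[0]])
def S(x,y,z):return np.r_[O+x*EX+y*EY,z]
CR=np.array([proj("side",S(x,y,.093)) for x,y in((.170,.053),(.17,0),(.17,-.053),(.12,.053))],np.float32)[:,None]
def balls(ref=False):
    im=camera("top");s=camera("side")
    if ref:cv2.imwrite("rt.png",im);cv2.imwrite("rs.png",s)
    rt=cv2.imread("rt.png");rs=cv2.imread("rs.png")
    g=lambda a:cv2.cvtColor(a,cv2.COLOR_RGB2GRAY)
    q,st,_=cv2.calcOpticalFlowPyrLK(g(rs),g(s),CR,None,winSize=(9,9),maxLevel=1)
    print("rim flow px",(q-CR)[:,0].round(2).tolist(),st.ravel(),"px/6mm",(proj("side",S(.17,0,.087))-proj("side",S(.17,0,.093))).round(2))
    for n,a,b in(("top",im,rt),("side",s,rs)):
        poly=np.array([proj(n,S(x,y,.075)) for x,y in((.022,.05),(.168,.05),(.168,-.05),(.022,-.05))]).astype(np.int32)
        mk=np.zeros(a.shape[:2],np.uint8);cv2.fillConvexPoly(mk,poly,255)
        h=cv2.cvtColor(a,cv2.COLOR_RGB2HSV)
        o=cv2.inRange(h,(5,205,110),(14,255,255))&mk
        d=(cv2.absdiff(a,b).max(2)>45).astype(np.uint8)*255&mk
        for nm,k in(("orange",o),("diff",d)):
            _,_,st,ce=cv2.connectedComponentsWithStats(k)
            print(n,nm,[(int(x[4]),c.round().astype(int).tolist(),) for x,c in zip(st[1:],ce[1:]) if x[4]>7])
    print("cup ball hsv",cv2.cvtColor(im,cv2.COLOR_RGB2HSV)[284:288,330:336].reshape(-1,3).mean(0).round(),"pan",cv2.cvtColor(im,cv2.COLOR_RGB2HSV)[275:295,302:315].reshape(-1,3).mean(0).round())
E
python3 -c "from h import *;balls(True)"
```

```text
rim flow px [[0.0, 0.0], [0.0, 0.0], [0.0, 0.0], [0.0, 0.0]] [1 1 1 1] px/6mm [0.13 1.23]
top orange [(42, [333, 286])]
top diff []
side orange [(8, [317, 275])]
side diff []
cup ball hsv [ 11. 216. 180.] pan [ 12. 166. 157.]
```

step_arm(commands=[30, 0, 0.0015, 0, 0, 0, 0, 30, 0, 0.003, 0, 0, 0, 0, 30, 0, 0.0045, 0, 0, 0, 0, 30, 0, 0.006, 0, 0, 0, 0, 30, 0.001, 0.0075, 0, 0, 0, 0, 30, 0.001, 0.009, 0, 0, 0, 0, 30, 0.001, 0.0105, 0, 0, 0, 0, 30, 0.001, 0.012, 0, 0, 0, 0, 30, 0.001, 0.0135, 0, 0, 0, 0, 30, 0.001, 0.015, 0, 0, 0, 0])

```text
clock: 19.95
position: [0.5284, -0.1335, 0.246]
ee_rot: [0.032, 0.999, 0.0, -0.0]
ft_force: [-0.4, -2.8, 1.6]
grip_width: 0.352
grasp_force: 1.6
```

```bash
python3 -c "from h import *;status();balls()"
```

```text
t 19.95 [ 0.5284 -0.1335  0.246 ] F [-0.4 -2.8  1.6] w 0.35 along 0.0125
bar px 46 tilt [0.464]
top [(16, [262, 263]), (14, [331, 286]), (17, [257, 296]), (7, [249, 300]), (10, [258, 301]), (8, [306, 306]), (7, [319, 307])]
side [(7, [274, 234]), (7, [267, 238]), (6, [278, 238]), (122, [258, 246]), (36, [244, 255]), (8, [255, 255]), (14, [268, 281]), (16, [275, 288]), (46, [287, 299]), (87, [346, 304]), (8, [348, 314]), (76, [324, 330])]
rim flow px [[-0.019999999552965164, -0.05000000074505806], [0.03999999910593033, -0.03999999910593033], [-0.6700000166893005, -0.5], [-0.25999999046325684, -0.33000001311302185]] [1 1 1 1] px/6mm [0.13 1.23]
top orange [(24, [330, 285])]
top diff [(294, [335, 284]), (31, [343, 293])]
side orange [(14, [305, 258])]
side diff [(8, [304, 257]), (11, [297, 266])]
cup ball hsv [ 13. 167. 154.] pan [ 12. 166. 160.]
```

```bash
python3 - <<'E'
from h import *
s=camera("side");t=camera("top")
print(onz("side",(324,330),.023),onz("side",(324,330),.008))
h=cv2.cvtColor(s,cv2.COLOR_RGB2HSV)
k=cv2.inRange(h,(6,190,150),(14,255,255));n,l,st,ce=cv2.connectedComponentsWithStats(k)
i=[i for i in range(1,n) if abs(ce[i]-[324,330]).max()<2 and st[i][4]>30];print(st[i],[h[l==j].mean(0) for j in i])
rs=cv2.cvtColor(cv2.imread("rs.png"),cv2.COLOR_RGB2HSV)
print("ref there",[rs[l==j].mean(0) for j in i])
# expected ball-1 image positions in cup at tilt t (lip angle): lip dir at tilt0 = (.091,-.041)
for tl in(.3,.385,.464):
    a0=np.arctan2(-.041,.091)-tl
    print(tl,[ (proj("top",S(.085*np.cos(b),0,.2+.085*np.sin(b))).round().tolist(),proj("side",S(.085*np.cos(b),0,.2+.085*np.sin(b))).round().tolist()) for b in(a0-.1,a0-.46,a0-.82)])
E
```

```text
[ 0.46350307 -0.24766178  0.023     ] [ 0.46980876 -0.24110042  0.008     ]
[[317 324  13  13  58]] [array([ 13.56896552, 192.39655172, 159.03448276])]
ref there [array([ 13.51724138, 191.62068966, 140.48275862])]
0.3 [([334.0, 285.0], [303.0, 262.0]), ([343.0, 286.0], [308.0, 271.0]), ([353.0, 287.0], [315.0, 278.0])]
0.385 [([336.0, 285.0], [304.0, 264.0]), ([345.0, 286.0], [310.0, 273.0]), ([355.0, 287.0], [316.0, 280.0])]
0.464 [([337.0, 285.0], [305.0, 266.0]), ([347.0, 286.0], [311.0, 274.0]), ([358.0, 287.0], [318.0, 281.0])]
```

```bash
cat >> h.py <<'E'
def asc():
    for n,(x0,x1,y0,y1) in(("top",(290,366,264,308)),("side",(262,326,236,292))):
        h=cv2.cvtColor(camera(n),cv2.COLOR_RGB2HSV)[y0:y1,x0:x1].astype(int)
        H,Sa,V=h[...,0],h[...,1],h[...,2]
        c=np.full(H.shape,".");c[V<60]="#";c[(Sa<70)&(V>=60)]="s";c[(H>=18)&(H<=32)&(Sa>120)&(V>60)]="y"
        c[(Sa>195)&(H<13)&(V>90)]="O";c[(H>100)&(H<130)&(Sa>120)]="B";c[((H<4)|(H>175))&(Sa>190)]="R"
        print(n,x0,y0);print("\n".join("%d "%(y0+i)+"".join(r) for i,r in enumerate(c)))
E
python3 -c "from h import *;asc()"
```

```text
top 290 264
264 .....sssssssss.sss....................................s.......sssssssss.....
265 .sssss..yyyy..R...ssssss..............................#.......ssssssssssss..
266 .sssss.yyyyyy.O.y.....y.y.............................s.......ssssssssssssss
267 Bsssss.y....yyyyyyyyyyyyyyyy..................#.......s...........ssssssssss
268 B.ssss.y.....................yyyyyyyyyyyyy...yy......ss...............ssssss
269 BBssssy......................................y#......s.....................s
270 BB#..sy.#............................................#......................
271 BB#..syy#............................................#......................
272 BB#sssy.#.............................###............s......................
273 BB#.ssy.#............................#######........ss......................
274 BBs.ssy..............................#####B#s.......#.......................
275 BBs.ssy..............................##ss####.......s.......................
276 BBs.ssyy..............................#sss###.......s.......................
277 BBs.ssy........................
[... 5652 characters left out ...]
s..OO..O.#
282 yyyy.........ssssssss.yyyyyy....#########....sssssssssss.OOOO..s
283 yyyyyy........ssssssss.yyyyyy...#########.....sssssssssss.....ss
284 yyyyyyy........ssssssss.yyyyyy..#########....yyssssssssssss..sss
285 yyyyyyyy........ssssssss.yyyyyyy##########..yyyyssssssssssssssss
286 yyyyyyyy.........ssssssss.yyyyyy##########.yyyyy.sssssssssssss#s
287 yyyyyyyyy.........ssssssss..yyy###########yyyyyyy.ssssssssssss#s
288 yyyyyyyyyy.........ssssssss..yy###########yyyyyyy.ssssss#sssss##
289 yyyyyyyyyyy.........ssssssss..yy##########yyyyyy.ssssss#sssss#ss
290 yyyyyyyyyyyy.........ssssssss.yy##########yyyy..ssssssssssssssss
291 yyyyyyyyyyyyy.........ssssssss.y##########yyy.ssssssssssssss#sss
```

The character map of the top view shows one ball clearly on the pan floor at (320,283), so the first has dropped, at tilt ≈0.46. I'll keep going slowly.

step_arm(commands=[30, 0, 0, 0, 0, 0, 0, 30, 0, 0, 0, 0, 0, 0, 30, 0, 0, 0, 0, 0, 0, 30, 0, 0.0015, 0, 0, 0, 0, 30, 0, 0.003, 0, 0, 0, 0, 30, 0, 0.0045, 0, 0, 0, 0, 30, 0, 0.006, 0, 0, 0, 0, 30, 0.001, 0.0075, 0, 0, 0, 0, 30, 0.001, 0.009, 0, 0, 0, 0, 30, 0.001, 0.0105, 0, 0, 0, 0])

```text
clock: 21.6
position: [0.5288, -0.1273, 0.2459]
ee_rot: [0.032, 0.999, 0.0, -0.0]
ft_force: [-1.2, -2.6, 0.2]
grip_width: 0.354
grasp_force: 1.6
```

```bash
sed -i 's/for n,(x0,x1,y0,y1) in(("top",(290,366,264,308)),("side",(262,326,236,292))):/for n,(x0,x1,y0,y1) in(("top",(294,352,266,304)),):/' h.py; python3 -c "from h import *;status();balls();asc()"
```

```text
t 21.6 [ 0.5288 -0.1273  0.2459] F [-1.2 -2.6  0.2] w 0.35 along 0.0187
bar px 46 tilt [0.519]
top [(11, [260, 263]), (50, [301, 280]), (13, [255, 296]), (7, [249, 300]), (8, [258, 301]), (7, [319, 307])]
side [(7, [273, 234]), (102, [257, 247]), (12, [270, 240]), (20, [267, 244]), (30, [244, 256]), (38, [287, 255]), (17, [268, 281]), (10, [274, 286]), (20, [280, 293]), (85, [346, 304]), (31, [289, 301]), (13, [346, 311]), (84, [323, 329])]
rim flow px [[0.15000000596046448, 1.2300000190734863], [1.5700000524520874, 0.3100000023841858], [-0.9399999976158142, -0.20999999344348907], [-0.8600000143051147, 0.07999999821186066]] [1 1 1 1] px/6mm [0.13 1.23]
top orange [(67, [301, 280])]
top diff [(375, [333, 283]), (25, [344, 275]), (17, [304, 283]), (9, [301, 280]), (43, [342, 292])]
side orange [(56, [287, 256]), (15, [310, 274])]
side diff [(16, [296, 254]), (88, [287, 258]), (13, [305, 259]), (10, [297, 266]), (14, [278, 271]), (11, [288, 281])]
cup ball hsv [ 18.  80. 167.] pan [ 12. 174. 162.]
top 294 266
266 ss.yyy....O....yyyy...........................#.....#..sss
267 ss.y...yyyy
[... 1615 characters left out ...]
.......
293 .y......................................s.................
294 .y......................................s.................
295 .y......................................#.................
296 yy......................................#.................
297 yy......................................s.................
298 yy........................................................
299 yy.....................................#..................
300 yyy....................................#..................
301 ..yyyyyyyyyyyyyyyyyyy..................#..................
302 sssssssssssssss....yyyyyyyyyyyyyy......#..................
303 ssssssssssssssssssssssssssss...yy.....#...................
```

The rim has sunk 1.23 px, which is exactly one ball, at tilt 0.52. I'll continue.

step_arm(commands=[30, 0, 0.0015, 0, 0, 0, 0, 30, 0, 0.003, 0, 0, 0, 0, 30, 0, 0.0045, 0, 0, 0, 0, 30, 0, 0.006, 0, 0, 0, 0, 30, 0, 0.0075, 0, 0, 0, 0, 30, 0.001, 0.009, 0, 0, 0, 0, 30, 0.001, 0.0105, 0, 0, 0, 0, 30, 0.001, 0.0105, 0, 0, 0, 0, 30, 0.001, 0.0105, 0, 0, 0, 0, 30, 0.001, 0.0105, 0, 0, 0, 0])

```text
clock: 23.1
position: [0.5297, -0.1209, 0.2461]
ee_rot: [0.032, 1.0, 0.0, 0.0]
ft_force: [-0.9, -1.5, -1.2]
grip_width: 0.351
grasp_force: 1.2
```

```bash
cat >> h.py <<'E'
def rep(save=None):
    status(save);balls();asc()
E
python3 -c "from h import *;rep()" | grep -v -e "^side \[" -e "^top \[" -e diff -e cup
```

```text
t 23.1 [ 0.5297 -0.1209  0.2461] F [-0.9 -1.5 -1.2] w 0.35 along 0.0252
bar px 41 tilt [0.579]
rim flow px [[0.4099999964237213, 3.0999999046325684], [1.6399999856948853, 2.2300000190734863], [-6.550000190734863, -5.21999979019165], [-1.9600000381469727, 0.7799999713897705]] [1 1 1 1] px/6mm [0.13 1.23]
top orange [(65, [302, 281]), (65, [319, 287])]
side orange [(55, [287, 258]), (15, [289, 270]), (15, [311, 275])]
top 294 266
266 sssy......O..yy...........................#.......ssssssss
267 ss.yyyyyyyyyyyyyyy........yyyy............#.............s.
268 ss.y...............y.yyyyyyyyyyy..........s...............
269 ss.y.....................................ss...............
270 .s.y..............................#......ss...............
271 .s.y#....................................s.....#..........
272 ssyy........................#####........#.....#..........
273 ssyy........................#####B.......#................
274 ssy.#.......................##s###......s#................
275 ssy.#.......................#ss###......ss................
276 ssyy#.OOO...................#ssss#
[... 1025 characters left out ...]
.......
293 .y...................................#....................
294 .y...................................s....................
295 .y...................................s....................
296 .y..................................s.....................
297 .y..................................#.....................
298 yy..................................#.....................
299 yy..................................#.....................
300 yyy.................................s.....................
301 .yyyyyyyyyyyyyyyyyy.y..............#......................
302 ssssssssssssss....yyyyyyyyyyyy.....#......................
303 ssssssssssssssssssssssssssss.......#......................
```

Two balls are in the pan, at (302,281) and (319,287), at tilt 0.58.

step_arm(commands=[30, 0, 0.0015, 0, 0, 0, 0, 30, 0, 0.003, 0, 0, 0, 0, 30, 0, 0.0045, 0, 0, 0, 0, 30, 0, 0.006, 0, 0, 0, 0, 30, 0, 0.0075, 0, 0, 0, 0, 30, 0.001, 0.009, 0, 0, 0, 0, 30, 0.001, 0.01, 0, 0, 0, 0, 30, 0.001, 0.01, 0, 0, 0, 0, 30, 0.001, 0.01, 0, 0, 0, 0, 30, 0.001, 0.01, 0, 0, 0, 0])

```text
clock: 24.6
position: [0.5302, -0.115, 0.2461]
ee_rot: [0.032, 0.999, 0.0, 0.0]
ft_force: [-1.5, -3.1, -2.1]
grip_width: 0.355
grasp_force: 1.5
```

```bash
python3 -c "from h import *;rep()" | grep -v -e "^side \[" -e "^top \[" -e diff -e cup -e "^2[67]" -e "^29[5-9]" -e ^30
```

```text
t 24.6 [ 0.5302 -0.115   0.2461] F [-1.5 -3.1 -2.1] w 0.36 along 0.0312
bar px 44 tilt [0.63]
rim flow px [[0.3199999928474426, 2.359999895095825], [0.5299999713897705, 2.240000009536743], [-21.329999923706055, -4.840000152587891], [-1.5700000524520874, 0.3100000023841858]] [1 1 1 1] px/6mm [0.13 1.23]
top orange [(68, [302, 280]), (66, [310, 287])]
side orange [(104, [288, 261]), (11, [311, 275])]
top 294 266
280 s.yOOOO..OOOO............#####......#.....................
281 s.yOOOOOOOOOO............#####......s...s.................
282 s.y.OOOOOOOOO..............###.....ss.....................
283 s.y.OOOOOOOO..OOOOOO...............ss.....................
284 s.y..OOOOOO..OOOOOOOO..........s...s......................
285 s.y...OOOO..OOOOOOOOO..............#......................
286 syy#........OOO...OOO..........sssss...s..................
287 syy.........OO....OOO..........sssssssss..................
288 syy#........OOO...OOO.........ssssssssss..................
289 syy#........OOOOOOOOO.........sssssssss...................
290 syy.........OOOOOOOOO.........sssssssss...................
291 syy...........OOOOOO..............#.sss...................
292 syy...............................#...s...................
293 .y................................s.......................
294 .y...............................s........................
```

The reading is two balls (2.36 px) at tilt 0.63. From here I'll take smaller steps with pauses.

step_arm(commands=[30, 0, 0.0012, 0, 0, 0, 0, 30, 0, 0.0024, 0, 0, 0, 0, 30, 0, 0.0036, 0, 0, 0, 0, 30, 0, 0.0048, 0, 0, 0, 0, 30, 0, 0.006, 0, 0, 0, 0, 30, 0, 0.007, 0, 0, 0, 0, 30, 0, 0.007, 0, 0, 0, 0, 30, 0, 0.007, 0, 0, 0, 0, 30, 0, 0.007, 0, 0, 0, 0, 30, 0, 0.007, 0, 0, 0, 0])

```text
clock: 26.1
position: [0.5303, -0.1107, 0.2461]
ee_rot: [0.032, 1.0, 0.0, 0.0]
ft_force: [1.6, -3.7, -1.6]
grip_width: 0.353
grasp_force: 1.5
```

```bash
python3 -c "from h import *;rep()" | grep -v -e "^side \[" -e "^top \[" -e diff -e cup -e "^2[67]" -e "^29[5-9]" -e ^30
```

```text
t 26.1 [ 0.5303 -0.1107  0.2461] F [ 1.6 -3.7 -1.6] w 0.35 along 0.0354
bar px 41 tilt [0.653]
rim flow px [[0.3100000023841858, 2.3499999046325684], [0.5199999809265137, 2.2300000190734863], [-2.4000000953674316, -7.690000057220459], [-1.6100000143051147, 0.27000001072883606]] [1 1 1 1] px/6mm [0.13 1.23]
top orange [(70, [302, 280]), (65, [310, 287])]
side orange [(101, [287, 261]), (8, [309, 272]), (12, [312, 276])]
top 294 266
280 s.yOOOO..OOOO..........####......ss.......................
281 s.yOOOOOOOOOO..........####..s...ss.......................
282 s.y.OOOOOOOOO............##......s........................
283 s.y.OOOOOOOO..OOOOOO.............#...s....................
284 s.y..OOOOOOO.OOOOOOOO............s...s....................
285 s.y...OOOO..OOOOOOOOO...........ss....s...................
286 syy#........OOO...OOO.......ss..ss........................
287 syy.........OOO...OOO.......sssssssss.....................
288 syy#........OOO...OOO.......sssssssss.....................
289 syy#........OOOOOOOOO.......sssssssss.....................
290 syy.........OOOOOOOOO.......sssssssss.....................
291 syy..........OOOOOOO..........sssssss.....................
292 .yy............................ss.........................
293 .y.............................s..........................
294 .y.............................#..........................
```

step_arm(commands=[30, 0, 0.0012, 0, 0, 0, 0, 30, 0, 0.0024, 0, 0, 0, 0, 30, 0, 0.0036, 0, 0, 0, 0, 30, 0, 0.0048, 0, 0, 0, 0, 30, 0, 0.006, 0, 0, 0, 0, 30, 0, 0.006, 0, 0, 0, 0, 30, 0, 0.006, 0, 0, 0, 0, 30, 0, 0.006, 0, 0, 0, 0, 30, 0, 0.006, 0, 0, 0, 0, 30, 0, 0.006, 0, 0, 0, 0])

```text
clock: 27.6
position: [0.5301, -0.1072, 0.246]
ee_rot: [0.032, 0.999, 0.0, -0.0]
ft_force: [-1.1, -3.2, -2.4]
grip_width: 0.349
grasp_force: 1.5
```

```bash
python3 -c "from h import *;rep()" | grep -v -e "^side \[" -e "^top \[" -e diff -e cup -e "^2[67]" -e "^29[5-9]" -e ^30
```

```text
t 27.6 [ 0.5301 -0.1072  0.246 ] F [-1.1 -3.2 -2.4] w 0.35 along 0.039
bar px 36 tilt [0.682]
rim flow px [[0.44999998807907104, 3.369999885559082], [0.75, 3.140000104904175], [13.970000267028809, 13.609999656677246], [-1.7999999523162842, 1.1399999856948853]] [1 1 1 1] px/6mm [0.13 1.23]
top orange [(157, [307, 284])]
side orange [(97, [288, 262]), (23, [311, 274])]
top 294 266
280 ssyOOOOO.OOOO.......O####......ss.....#...................
281 s.yOOOOO.OOOO.......O####..s...ss.........................
282 s.y.OOOOOOOOO......OOO..#......#..........................
283 s.y.OOOOOOOOO.OOO..OOO.........#...s......................
284 s.y..OOOOOOOOOOOOOOOOOO........s...s......................
285 s.y...OOOOOOOOOOOOOOOOOOO.....ss....s.....................
286 s.y........OOO..OOOOOOOOO.sss.s#..........................
287 syy........OOO...OOO..OOOsssssss.ss.......................
288 syy........OOO...OOO......sssssssss.......................
289 syy........OOO..OOOO......sssssssss.......................
290 syy........OOOOOOOOO......sssssssss.......................
291 syy.........OOOOOOO.........sss.ssss......................
292 syy..........OOOO............ss...........................
293 sy...........................s............................
294 .y...........................#............................
```

The third ball has just dropped and is rolling in at (316,284), with the rim at 3.4 px and settling. I'll tip back.

step_arm(commands=[30, -0.001, -0.012, 0, 0, 0, 0, 30, -0.002, -0.025, 0, 0, 0, 0, 30, -0.002, -0.03, 0, 0, 0, 0, 30, -0.002, -0.037, 0, 0, 0, 0, 30, -0.003, -0.044, 0, 0, 0, 0, 30, -0.003, -0.051, 0, 0, 0, 0, 30, -0.004, -0.058, 0, 0, 0, 0, 30, -0.004, -0.065, 0, 0, 0, 0, 30, -0.005, -0.072, 0, 0, 0, 0, 30, -0.005, -0.079, 0, 0, 0, 0])

```text
clock: 29.1
position: [0.5271, -0.1549, 0.246]
ee_rot: [0.032, 0.999, 0.0, -0.0]
ft_force: [0.2, 0.8, 1.3]
grip_width: 0.347
grasp_force: 0.6
```

```bash
python3 -c "from h import *;rep()" | grep -v -e "^side \[" -e "^top \[" -e diff -e cup -e "^2[67]" -e "^29[5-9]" -e ^30
```

```text
t 29.1 [ 0.5271 -0.1549  0.246 ] F [0.2 0.8 1.3] w 0.35 along -0.0089
bar px 61 tilt [0.403]
rim flow px [[0.5299999713897705, 3.5399999618530273], [1.9299999475479126, 2.549999952316284], [-0.1599999964237213, 3.140000104904175], [0.0, 2.940000057220459]] [1 1 1 1] px/6mm [0.13 1.23]
top orange [(65, [302, 281]), (138, [313, 285]), (31, [341, 287])]
side orange [(131, [288, 262]), (10, [309, 272]), (8, [317, 275])]
top 294 266
280 ssyOOOOO.OOOO.......OOOOOOOO........ssssss##ss###s##.#....
281 s.y.OOOO.OOOO.......OOOOOOOOO.......ssssss#######s##......
282 s.y.OOOOOOOOO......OOOOO..OOO.......ssssss#######s#.......
283 s.y.OOOOOOOO..OOO..OOOOOO.OOO.......sssssss###BB#s#.#.....
284 s.yy.OOOOOOOOOOOOOOOOOOOO.OOO#......ssssssss.OO.#####.....
285 s.y...OOOO.OOOOOOOO.OOOOOOOOO.......sssssss.OOOOO..#......
286 s.y........OOOOOOOOO.OOOOOOO........sssssss.OOOOOOO#.sssss
287 syy........OOOO.OOOO..OOOO..........sssssss.OOOOOO.#.sssss
288 syy........OOO..OOOO................sssssss.OOOOOO##.sssss
289 syy........OOOOOOOOO................ssssssss.OOOOO#..sssss
290 syy........OOOOOOOOO................sssssssss..OO.#.ss..ss
291 syy.........OOOOOOO..................sssssssss....#.....ss
292 syy..........OOOO........................#####sss##.....#.
293 syy............................................###......#.
294 .y...............................................#.....s..
```

Three balls are in the pan (rim 3.5 px). I'll continue back to the stop.

step_arm(commands=[30, 0, -0.007, 0, 0, 0, 0, 30, -0.001, -0.014, 0, 0, 0, 0, 30, -0.002, -0.021, 0, 0, 0, 0, 30, -0.002, -0.028, 0, 0, 0, 0, 30, -0.002, -0.035, 0, 0, 0, 0, 30, -0.003, -0.042, 0, 0, 0, 0, 30, -0.003, -0.049, 0, 0, 0, 0, 30, -0.003, -0.055, 0, 0, 0, 0, 30, -0.004, -0.06, 0, 0, 0, 0, 30, -0.004, -0.063, 0, 0, 0, 0])

```text
clock: 30.6
position: [0.5248, -0.1926, 0.246]
ee_rot: [0.032, 0.999, 0.0, -0.0]
ft_force: [-0.8, 1.9, -0.8]
grip_width: 0.354
grasp_force: 1.0
```

step_arm(commands=[30, 0, -0.002, 0, 0, 0, 0, 30, 0, -0.004, 0, 0, 0, 0, 30, 0, -0.006, 0, 0, 0, 0, 30, 0, -0.008, 0, 0, 0, 0, 30, 0, -0.01, 0, 0, 0, 0, 30, 0, -0.011, 0, 0, 0, 0, 30, 0, -0.012, 0, 0, 0, 0, 30, 0, -0.013, 0, 0, 0, 0, 30, 0, -0.013, 0, 0, 0, 0, 30, 0, -0.013, 0, 0, 0, 0])

```text
clock: 31.85
position: [0.5248, -0.1999, 0.246]
ee_rot: [0.032, 1.0, 0.0, -0.0]
ft_force: [-0.5, 3.9, -1.2]
grip_width: 0.354
grasp_force: 2.0
```

```bash
python3 -c "from h import *;status()"
```

```text
t 31.85 [ 0.5248 -0.1999  0.246 ] F [-0.5  3.9 -1.2] w 0.35 along -0.054
bar px 66 tilt [-0.003]
top [(10, [258, 263]), (11, [273, 264]), (6, [262, 268]), (52, [302, 280]), (48, [317, 282]), (59, [342, 286]), (57, [352, 286]), (52, [309, 288]), (10, [247, 299]), (12, [254, 296]), (12, [268, 297]), (23, [267, 302]), (6, [320, 307])]
side [(12, [275, 235]), (207, [260, 249]), (20, [243, 254]), (77, [287, 262]), (28, [250, 262]), (24, [317, 277]), (23, [279, 291]), (33, [289, 302]), (63, [347, 304]), (17, [308, 304]), (16, [315, 314])]
```

step_arm(commands=[30, 0, -0.001, 0, 0, 0, 0, 30, 0, -0.002, 0, 0, 0, 0, 30, 0, -0.003, 0, 0, 0, 0, 30, 0, -0.004, 0, 0, 0, 0, 30, 0, -0.005, 0, 0, 0, 0, 30, 0, -0.006, 0, 0, 0, 0, 30, 0, -0.007, 0, 0, 0, 0, 30, 0, -0.007, 0, 0, 0, 0, 30, 0, -0.007, 0, 0, 0, 0, 30, 0, -0.007, 0, 0, 0, 0])

```text
clock: 33.2
position: [0.5249, -0.2, 0.2459]
ee_rot: [0.03, 1.0, 0.003, -0.001]
ft_force: [-4.5, 16.8, 2.5]
grip_width: 0.355
grasp_force: 8.6
```

The cup is firmly on its stop: 17 N with no motion. I'll centre the fingers on the bar, lift straight up and withdraw.

step_arm(commands=[30, 0, 0.012, 0, 0, 0, 0, 30, 0.001, 0.0215, 0, 0, 0, 0, 30, 0.001, 0.0215, 0, 0, 0, 0, 30, 0.001, 0.0215, 0.02, 0, 0, 0, 30, 0.001, 0.0215, 0.05, 0, 0, 0, 30, 0.001, 0.0215, 0.1, 0, 0, 0, 30, 0.001, 0.0215, 0.17, 0, 0, 0, 30, -0.05, 0.0215, 0.25, 0, 0, 0, 30, -0.12, 0.0215, 0.27, 0, 0, 0, 30, -0.18, 0.0215, 0.27, 0, 0, 0])

```text
clock: 34.45
position: [0.4158, -0.1925, 0.4107]
ee_rot: [0.032, 0.999, -0.0, 0.002]
ft_force: [-0.1, -0.0, -0.4]
grip_width: 0.351
grasp_force: 0.0
```

```bash
python3 - <<'E'
from h import *
status();balls()
im=camera("top");s=camera("side")
cv2.imwrite("pics/end.png",np.hstack([cv2.resize(im[245:325,270:400],None,fx=3,fy=4,interpolation=cv2.INTER_CUBIC),cv2.resize(s[205:285,258:388],None,fx=3,fy=4,interpolation=cv2.INTER_CUBIC)])[:,:,::-1])
E
```

```text
t 34.45 [ 0.4158 -0.1925  0.4107] F [-0.1 -0.  -0.4] w 0.35 along -0.0534
bar px 123 tilt [-0.01]
top [(14, [260, 263]), (11, [273, 264]), (6, [318, 265]), (6, [252, 267]), (11, [264, 268]), (52, [302, 280]), (48, [317, 282]), (61, [342, 286]), (61, [352, 286]), (58, [363, 288]), (53, [309, 288]), (24, [260, 296]), (11, [260, 301]), (6, [270, 302])]
side [(189, [259, 249]), (53, [247, 258]), (74, [287, 262]), (28, [317, 278]), (40, [288, 301]), (46, [344, 302]), (9, [308, 304]), (18, [351, 309]), (40, [317, 315]), (14, [345, 312]), (117, [320, 325])]
rim flow px [[0.5899999737739563, 3.5999999046325684], [1.9700000286102295, 2.569999933242798], [8.8100004196167, 4.840000152587891], [-0.2199999988079071, 2.3499999046325684]] [1 1 1 1] px/6mm [0.13 1.23]
top orange [(192, [309, 284]), (59, [342, 286])]
top diff [(17, [299, 268]), (575, [333, 284]), (16, [302, 280]), (18, [305, 283]), (9, [308, 287]), (8, [296, 296])]
side orange [(108, [287, 262]), (13, [316, 275])]
side diff [(401, [290, 262]), (8, [310, 264]), (11, [309, 272]), (33, [315, 276])]
cup ball hsv [ 15.  57. 130.] pan [ 11. 194. 151.]
```

View pics/end.png

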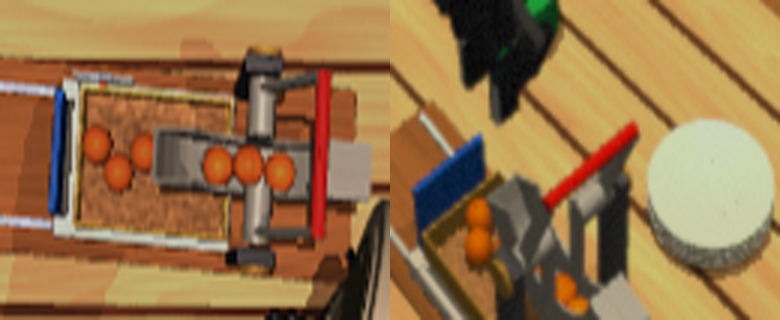

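The final picture shows three balls in the pan (left half, x≈95–145), three still in the cup (x≈215–280), the cup upright, the scale home and the gripper clear of everything. I'm handing in.

```bash
python3 -c "
from workcell import *
print(hand_in())"
```

```text
the job is handed in; nothing more can be done
None
```

I handed the job in at about 34 s: the scale is fully home, three tea balls are in the pan, the cup is back upright against its stop with the other three still in it, and the robot is clear; the first push passed just over the blue plate and out above the empty pan, so I lowered the fingers and pushed again.

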